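Tip the castings out of the deep flip-top tin

TASK

Two flip-top steel tins hang in tipping stands on the moulding bench. Turn the larger, deeper one right over by its crank handle until it reaches its stop, so that its lid swings open and both small castings inside drop into the wooden tray below it, and leave that tin hanging upside down with the castings lying in the tray.

Things in the scene. Friction and masses are not known exactly. Their poses are not given: they have to be found in the camera images.
- stand: Fixed stand of the deeper tin: open wooden tray, 220 (x) by 124 (y) by 42 mm high, walls and floor 7 mm, and on each y side a steel upright 36 mm wide, 178 high, outer face 68 mm from the middle. Origin: centre of the tray's underside, on the bench; z up; x, away from the robot within 15 degrees, is the way the tin tips. A like stand, to its left or right, has a smaller tin, 58 (y) by 28 mm deep: not wanted.
- deep_tin (a joint): Turn of the deeper tin (plain steel, 76 x, 88 y, 62 mm deep) about its level axle, which runs along the stand's y, 160 mm above the bench over the tray's middle. 0 rad upright (start), grows as its top tips to the stand's x, stop at 2.9 (166 degrees). It stays where left. The lid has no catch: hinged on the rim nearer the robot, shut by its weight, it swings open by itself past about 1.7 rad.
- deep_tin_handle (a point): Grip point on the centre line of its crank handle: a fixed round wooden bar, 16 mm thick, 64 long, along the stand's y, on its -y side. The point is 120 mm from the stand's middle (34 mm bare bar to the crank arm, 30 to the free end), 60 mm from the axle; at the start 7 mm above axle height on the robot's side. It rises over the top (220 mm) and down to 167 mm beyond the axle. About 3 N turns it.
- collar: Aluminium ring casting, 32 mm across, 18 mm hole, 12 mm thick, 18 to 54 g; at the start shut in the deeper tin, out of sight. Origin: centre of its underside. A spare one lies on the bench and is not part of the job.
- bracket: Aluminium L-shaped lug casting, foot 36 by 22 by 6 mm, 16 mm high over the upturned end, 18 to 54 g; at the start shut in the deeper tin, out of sight. Origin: centre of the underside of its foot. A spare one lies on the bench and is not part of the job.

How it is judged:
By the outcome, as a careful person would: the job done as asked, in the order asked, and still so for the second after the job is handed in, with the robot touching nothing.
It also fails if it takes over 38 s, if anything falls off the work surface, if the arm or the gripper's body presses on something with over 40 N, if the wrist force passes 120 N, or if a joint passes its speed limit or range.

ROBOT

A 6-joint arm with a two-finger parallel gripper is mounted at the origin on the work surface. World frame = base frame: x ahead of the robot, y to its left, z up, the work surface at z = 0. Lengths are in m, angles in rad, forces in N, time in s.
With the tool pointing down it reaches from about 0.35 to 0.975 m from the base axis. Payload 4.9 kg.
Tool frame: the origin (TCP) lies midway between the tips of the shut fingers; the grasp point (between the pads) lies 19 mm behind it (manip.hold_point_z is the distance from the TCP to the grasp point, in m); z points along the fingers, y is the line along which they close (so a half turn about z gives the same grasp; the last joint's range is limited). The gripper opens to 85 mm and grips with 20 to 120 N. Pads are 22 mm wide; open, the fingers measure 114 mm over their backs; the gripper's body (76 mm by 85 mm) begins 54 mm behind the grasp point. The pads swing forward as they close: fully open they stand 13 mm farther back than shut.
Start: joints at [-1.25, 0.053, 1.613, -0, 1.476, -0.119], TCP at [0.266, -0.566, 0.231] pointing down, gripper open.
Joint ranges: [-3.01, 3.01], [-1.01, 2.22], [0.06, 2.58], [-1.02, 4.17], [0.09, 2.62], [-3.14, 3.14]. Speed limits (rad/s): [2.57, 2.57, 3.14, 3.14, 3.14, 3.14].

INTERFACE

Orientations are given as a unit quaternion [w, x, y, z].
In Python, from plant import manip gives the robot as it stands. The module is installed in compiled form; this text tells all that it offers.
- The arm moves only by the shell command python3 -m jog 'ROWS' [OPENING]. ROWS is JSON, one flat list of numbers, 6 for each row, row after row: the shift along the tool's x, y, z in units of 0.1 m (1.0 is 0.1 m), then the turn, a rotation vector about the tool's x, y, z in units of 180 degrees (1.0 is 180 degrees). A call has 1 to 8 rows; each row is the pose to reach, as a shift and turn from the pose commanded when the call began, along the tool's axes at that moment, turning the shorter way round; what a row does not reach only later rows make up. A row lasts 1/8 s, in which the tool goes at most 62.5 mm and 10.7 degrees, less where a joint would pass 70% of its speed; a pose out of reach is approached as far as the arm can. A call with a number of a shift or a turn outside -1 to 1 is refused whole. A call with a gripper value outside its range is refused whole. OPENING is the finger opening in mm, from 0 to 85.4, set as the call begins (- or left out, the last holds). The fingers move at their own pace and stop on an object; the grip force is fixed at half the most. Time passes only in rows, so rows that repeat a pose let the fingers close. It gives the time, the measured TCP pose, the force, the opening and the grip force at its end, in the units of the state.
- manip.state(): the state, without advancing time (a new reading comes with each control period).
- manip.grab_frame(name): name is "scene" or "side" or "wrist"; returns a dict with "img" (420x560x3 uint8, blue, green, red), "z_map" (420x560 float32, m along the optical axis (not along the pixel's ray), 0 where there is no reading), "fx", "fy", "cx", "cy" (pixels), "xyz" and "attitude" of the camera in the world; the wrist camera has in their place "T_tool_cam" (4x4, takes a point from camera to tool coordinates, whose origin is the TCP and whose axes are the flange's). Camera axes: x right, y up, looking along -z (the intrinsics and any distortion apply to the point x, -y, -z); pixel columns grow to the right and rows downward; lengths in m; the calibration is good to about 2 mm. The wrist camera is an equidistant fisheye: a pixel r from the principal point sees the ray r / f radians off the axis. A picture is of the moment at which its call begins: read the wrist's pose just before it.
- manip.job_done(): hands the job in; it is judged then, once.
The state is a dict: "time": time; "joint_pos": joint angles; "joint_vel": joint speeds; "joint_efforts": joint torques, N m; "tool_pos": TCP position; "tool_rot": TCP orientation; "contact_force": force on the tool from outside, world axes, zero at the start; "ft_torque": the same for the moment, N m; "gripper_width": opening from 0.0 (shut) to 1.0 (fully open); "grasp_force": force on a finger pad.
Only numpy, scipy, OpenCV 4.12 (cv2) and the standard library are available. Lean on these libraries where they do the work, as an engineer would, in place of code of your own. Each camera call takes 0.05 s, during which the arm holds its last target. There are 200 camera calls.

## Working session

There is one attempt and no reset: what is moved stays moved. The work goes in short steps, Python scripts to look and compute and a shell command to move; the robot and the scene stay as the last step left them, time stands still between calls to the robot, and variables do not carry over. Pictures are saved under pics/ and viewed, at most 10 in all, crops included, and the job is handed in when it is done.

```bash
mkdir -p pics
cat > h.py <<'E'
import numpy as np, cv2
from plant import manip
from scipy.spatial.transform import Rotation as R
def rot(q): return R.from_quat([q[1],q[2],q[3],q[0]])
def cloud(f):
    z=f["z_map"]; v,u=np.mgrid[0:z.shape[0],0:z.shape[1]]
    p=np.stack([(u-f["cx"])/f["fx"]*z,-(v-f["cy"])/f["fy"]*z,-z],-1)
    a=np.array(f["attitude"]); r=rot(a) if a.size==4 else R.from_matrix(a)
    return (p.reshape(-1,3)@r.as_matrix().T+np.array(f["xyz"])).reshape(p.shape)
E
python3 - <<'E'
from h import *
for n in("scene","side"):
    f=manip.grab_frame(n); cv2.imwrite(f"pics/{n}0.png",f["img"]); np.save(f"{n}0.npy",cloud(f)); print(n,f["xyz"],f["attitude"],{k:f[k] for k in f if k not in("img","z_map","xyz","attitude")})
s=manip.state();print(s)
E
```

```text
scene [1.14966732 0.06294363 0.70899473] [0.61276705 0.27763393 0.29267609 0.6795415 ] {'fx': 390.84261068731473, 'fy': 390.84261068731473, 'cx': 270.8281535204485, 'cy': 215.51836749286525}
side [0.41009963 0.74112929 0.58860557] [-0.07238472 -0.0372436   0.49167782  0.86696383] {'fx': 399.7899497998531, 'fy': 399.7899497998531, 'cx': 276.73310106714746, 'cy': 207.01385621521993}
{'time': 0.1, 'joint_pos': array([-1.25001078e+00,  5.33120894e-02,  1.61415239e+00,  5.91030407e-06,
        1.47598712e+00, -1.19021156e-01]), 'joint_vel': array([-0.00032294, -0.00233447, -0.00264502, -0.00136641,  0.00028764,
       -0.00150533]), 'joint_efforts': array([ 4.24321051e-04, -3.94903636e+01, -3.71362031e+01, -1.12579526e-04,
        3.93318624e-03, -2.46785299e-05]), 'tool_pos': array([ 0.26591558, -0.56499272,  0.23017535]), 'tool_rot': array([-9.25043030e-04,  9.75918177e-01,  2.18134931e-01, -9.06815935e-05]), 'contact_force': array([-0.23217052, -0.38778454,  0.5712473 ]), 'ft_torque': array([ 0.0551559 , -0.0012767 ,  0.01487379]), 'grasp_force': 0.0, 'gripper_width': 0.9998246249170786}
```

View pics/scene0.png

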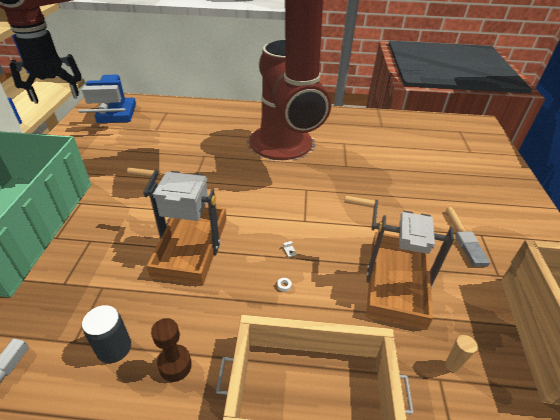

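View pics/side0.png

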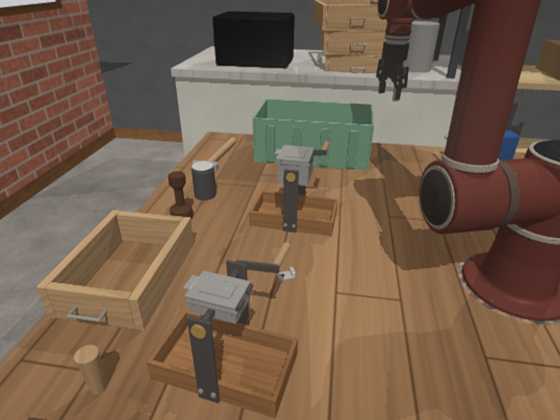

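The scene view shows two stands: one on the left with its tin at (182,195) and handle bar at (141,173), one on the right with its tin at (417,232) and bar at (361,201). The side view shows the same two, at (295,165) and (220,295). The scene-left tin looks larger, so I'll measure both.

Run:
```python
from h import *
for n in("scene0","side0"):
    P=np.load(n+".npy").reshape(-1,3); im=cv2.imread(f"pics/{n}.png")
    for lab,lo,hi in(("neg",-.45,-.0),("pos",.02,.35)):
        m=(P[:,0]>.35)&(P[:,0]<.85)&(P[:,1]>lo)&(P[:,1]<hi)&(P[:,2]>.12)&(P[:,2]<.3); Q=P[m]
        print(n,lab,len(Q))
        for a in np.arange(.12,.26,.01):
            q=Q[(Q[:,2]>=a)&(Q[:,2]<a+.01)]
            if len(q)>5: print("  z%.2f n%d"%(a,len(q)),np.percentile(q[:,:2],[2,50,98],axis=0).round(3).tolist())
S=np.load("scene0.npy")
for u,v in[(131,172),(141,173),(150,175),(158,178),(182,182),(165,210),(200,215),(182,195),(417,232),(350,199),(361,201),(372,204),(402,217),(431,246)]: print((u,v),S[v,u].round(3))
im=cv2.imread("pics/scene0.png"); a=cv2.resize(im[150:300,110:260],None,fx=4,fy=4,interpolation=2); cv2.imwrite("pics/c1.png",a)
```

```text
scene0 neg 3354
  z0.12 n207 [[0.501, -0.248], [0.819, -0.128], [0.837, -0.115]]
  z0.13 n622 [[0.511, -0.246], [0.811, -0.14], [0.834, -0.116]]
  z0.14 n202 [[0.488, -0.249], [0.547, -0.173], [0.552, -0.116]]
  z0.15 n241 [[0.477, -0.264], [0.546, -0.176], [0.551, -0.112]]
  z0.16 n418 [[0.447, -0.32], [0.519, -0.205], [0.551, -0.113]]
  z0.17 n415 [[0.441, -0.323], [0.511, -0.226], [0.552, -0.115]]
  z0.18 n129 [[0.478, -0.23], [0.546, -0.148], [0.553, -0.135]]
  z0.19 n1120 [[0.472, -0.226], [0.519, -0.182], [0.561, -0.14]]
scene0 pos 1895
  z0.12 n16 [[0.544, 0.239], [0.572, 0.241], [0.576, 0.244]]
  z0.13 n20 [[0.549, 0.239], [0.573, 0.241], [0.576, 0.245]]
  z0.14 n69 [[0.529, 0.239], [0.603, 0.292], [0.609, 0.328]]
  z0.15 n194 [[0.531, 0.223], [0.601, 0.286], [0.61, 0.346]]
  z0.16 n382 [[0.492, 0.173], [0.56, 0.243], [0.609, 0.347]]
  z0.17 n1192 [[0.489, 0.181], [0.567, 0.299], [0.618, 0.338]]
  z0.18 n22 [[0.549, 0.291], [0.571, 0.31], [0.595, 0.321]]
side0 neg 1673
  z0.12 n172 [[0.473, -0.178], [0.794, -0.118], [0.831, -0.111]]
  z0.13 n180 [[0.471, -0.199], [0.525, -0.1
[... 430 characters left out ...]
14 n192 [[0.526, 0.246], [0.55, 0.335], [0.606, 0.344]]
  z0.15 n388 [[0.495, 0.232], [0.549, 0.333], [0.605, 0.345]]
  z0.16 n732 [[0.481, 0.184], [0.547, 0.251], [0.606, 0.347]]
  z0.17 n2079 [[0.487, 0.192], [0.561, 0.309], [0.615, 0.342]]
(131, 172) [ 0.45  -0.317  0.169]
(141, 173) [ 0.45  -0.294  0.169]
(150, 175) [ 0.452 -0.273  0.166]
(158, 178) [ 0.249 -0.348 -0.001]
(182, 182) [ 0.507 -0.179  0.196]
(165, 210) [ 0.547 -0.212  0.149]
(200, 215) [ 0.535 -0.14   0.13 ]
(182, 195) [ 0.545 -0.169  0.193]
(417, 232) [0.586 0.304 0.179]
(350, 199) [0.491 0.181 0.172]
(361, 201) [0.493 0.205 0.17 ]
(372, 204) [0.499 0.228 0.169]
(402, 217) [0.542 0.283 0.177]
(431, 246) [0.609 0.33  0.167]
```

View pics/c1.png

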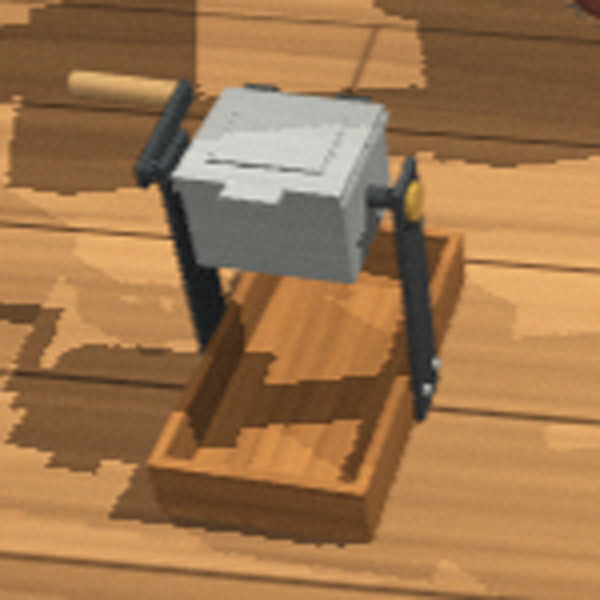

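The cropped picture confirms the left stand holds the deep tin: plain steel box, bar at crop (70–175, 85), crank arm on its right at about (165,130). Next I'll fit the bar axis and stand yaw and plan the approach.

```bash
cat >> h.py <<'E'
def rows(base_p,base_R,targets):
    "targets: list of (pos, Rotation) -> rows in jog units, relative to base"
    out=[]
    for p,r in targets:
        out.append(np.r_[base_R.inv().apply(np.array(p)-base_p)/.1,(base_R.inv()*r).as_rotvec()/np.pi])
    return np.round(out,3)
E
python3 - <<'E'
from h import *
from numpy.linalg import svd
for n in("scene0","side0"):
    P=np.load(n+".npy").reshape(-1,3); im=cv2.imread(f"pics/{n}.png").reshape(-1,3).astype(int)
    m=(abs(P[:,0]-.45)<.03)&(P[:,1]<-.24)&(P[:,1]>-.35)&(abs(P[:,2]-.165)<.02)&(im[:,2]-im[:,0]>40); q=P[m]
    for y in np.arange(-.33,-.24,.015):
        s=q[abs(q[:,1]-y)<.0075]
        if len(s)>3: print(n,y.round(3),len(s),s.mean(0).round(4),s.min(0).round(3),s.max(0).round(3))
    m=(abs(P[:,0]-.51)<.07)&(P[:,1]<-.12)&(P[:,1]>-.24)&(abs(P[:,2]-.195)<.006)
    print("lid",cv2.minAreaRect((P[m][:,:2]*1000).astype(np.float32)),P[m][:,2].mean())
    m=(abs(P[:,0]-.51)<.2)&(P[:,1]<-.08)&(P[:,1]>-.28)&(abs(P[:,2]-.040)<.006)
    print("tray",cv2.minAreaRect((P[m][:,:2]*1000).astype(np.float32)))
s=manip.state(); print(rot(s["tool_rot"]).as_matrix().round(3))
E
```

```text
scene0 -0.33 15 [ 0.4469 -0.3258  0.1709] [ 0.44  -0.33   0.164] [ 0.451 -0.323  0.175]
scene0 -0.315 45 [ 0.447  -0.3152  0.1705] [ 0.439 -0.322  0.161] [ 0.451 -0.308  0.176]
scene0 -0.3 42 [ 0.4483 -0.2999  0.1703] [ 0.44  -0.307  0.16 ] [ 0.452 -0.293  0.176]
scene0 -0.285 42 [ 0.4489 -0.2853  0.1704] [ 0.439 -0.292  0.16 ] [ 0.454 -0.278  0.176]
scene0 -0.27 35 [ 0.4492 -0.2713  0.1718] [ 0.44  -0.277  0.164] [ 0.456 -0.263  0.176]
lid ((515.7257080078125, -183.24964904785156), (91.28977966308594, 99.2580795288086), 86.1708984375) 0.19465702380849753
tray ((509.9593505859375, -182.70489501953125), (135.24034118652344, 224.90052795410156), 86.65301513671875)
side0 -0.315 10 [ 0.4409 -0.3154  0.1699] [ 0.436 -0.322  0.166] [ 0.447 -0.309  0.172]
side0 -0.3 10 [ 0.4428 -0.3008  0.1702] [ 0.438 -0.306  0.168] [ 0.449 -0.294  0.172]
side0 -0.285 10 [ 0.4428 -0.2867  0.1701] [ 0.437 -0.292  0.166] [ 0.448 -0.281  0.172]
side0 -0.27 9 [ 0.4453 -0.2735  0.1704] [ 0.439 -0.277  0.169] [ 0.45  -0.267  0.172]
lid ((514.3671875, -181.1174774169922), (95.41374206542969, 97.75155639648438), 86.5129623413086) 0.19189884233925716
tray ((511.21728515625, -178.79327392578125), (137.4152069091797, 220.50440979003906), 86.34645080566406)
[[ 0.905  0.426 -0.001]
 [ 0.426 -0.905  0.002]
 [ 0.    -0.002 -1.   ]]
```

```bash
cat >> h.py <<'E'
yaw=np.radians(-3.4); xs=np.array([np.cos(yaw),np.sin(yaw),0]); ys=np.array([-np.sin(yaw),np.cos(yaw),0]); zz=np.array([0,0,1.])
C=np.array([.511,-.181,.160]); RT=R.from_matrix(np.c_[ys,xs,-zz])
def G(th,off=.125,r=.060):
    a=np.radians(173.3)-th; return C-off*ys+r*(np.cos(a)*xs+np.sin(a)*zz)
E
python3 - <<'E'
from h import *
P=np.load("scene0.npy").reshape(-1,3)
a=np.array([.266,-.566]);b=G(0)[:2];d=b-a;t=np.clip(((P[:,:2]-a)@d)/(d@d),-.2,1);D=np.linalg.norm(P[:,:2]-a-t[:,None]*d,axis=1)
q=P[(D<.1)&(t<.95)&(t>.3)&(P[:,2]>.04)&(P[:,2]<.4)]; print(len(q), q.max(0) if len(q) else 0)
s=manip.state(); b0=np.array([.266,-.566,.231]); r0=rot(s["tool_rot"])
up=G(0)+[0,0,.055]; print(up,(G(0)-[0,0,.02]))
tg=[(b0+[0,0,.03],r0)]+[(b0*(1-k)+up*k+[0,0,.02*(1-k)],R.from_rotvec((RT*r0.inv()).as_rotvec()*k)*r0) for k in np.linspace(1/7,1,7)]
print(rows(b0,r0,tg).tolist())
E
```

```text
328 [ 0.4505366  -0.32178454  0.17536138]
[ 0.44410135 -0.3022459   0.22200024] [ 0.44410135 -0.3022459   0.14700024]
[[0.0, -0.001, -0.3, 0.0, 0.0, 0.0], [0.391, -0.233, -0.158, -0.0, -0.0, -0.049], [0.781, -0.465, -0.116, -0.0, -0.0, -0.097], [1.172, -0.698, -0.074, -0.0, -0.0, -0.146], [1.563, -0.93, -0.032, -0.0, -0.0, -0.195], [1.953, -1.163, 0.01, -0.0, -0.0, -0.244], [2.344, -1.396, 0.052, -0.0, -0.0, -0.292], [2.734, -1.628, 0.094, -0.0, -0.0, -0.341]]
```

```bash
python3 -m jog '[0.3,-0.18,-0.2,0,0,0, 0.6,-0.36,-0.25,0,0,0, 0.92,-0.54,-0.25,0,0,0]' 85
python3 -m jog '[0.45,-0.27,0,0,0,0, 0.92,-0.54,0,0,0,0]'
python3 -m jog '[0.15,-0.09,0.03,0,0,-0.05, 0.3,-0.18,0.1,0,0,-0.1, 0.45,-0.27,0.15,0,0,-0.15, 0.6,-0.36,0.2,0,0,-0.2, 0.75,-0.45,0.27,0,0,-0.25, 0.89,-0.55,0.34,0,0,-0.3, 0.89,-0.55,0.34,0,0,-0.341, 0.89,-0.55,0.34,0,0,-0.341]'
python3 - <<'E'
from h import *
s=manip.state();print(s["tool_pos"],rot(s["tool_rot"]).as_matrix().round(3),RT.as_matrix().round(3),s["contact_force"],s["time"])
f=manip.grab_frame("wrist");cv2.imwrite("pics/w1.png",f["img"])
T=np.array(f["T_tool_cam"]);print(T.round(3),f["fx"],f["cx"],f["cy"])
# project expected grasp-bar ends
for off in(.086,.150):
  p=rot(s["tool_rot"]).inv().apply(G(0,off)-s["tool_pos"]); c=np.linalg.inv(T)@np.r_[p,1]; c=c[:3]*[1,-1,-1]
  th=np.arctan2(np.hypot(c[0],c[1]),c[2]);k=f["fx"]*th/np.hypot(c[0],c[1]);print(off,f["cx"]+k*c[0],f["cy"]+k*c[1])
E
```

```text
time: 0.48
tool_pos: [0.3268, -0.4767, 0.2566]
tool_rot: [0.0, 0.976, 0.218, 0.0]
contact_force: [1.1, -0.3, -0.3]
gripper_width: 0.999
grasp_force: 0.0
time: 0.72
tool_pos: [0.387, -0.388, 0.2557]
tool_rot: [-0.0, 0.976, 0.218, -0.0]
contact_force: [0.2, 0.6, 0.5]
gripper_width: 1.0
grasp_force: 0.0
time: 1.72
tool_pos: [0.4436, -0.3014, 0.2217]
tool_rot: [-0.001, 0.728, 0.685, -0.0]
contact_force: [0.1, -1.2, 0.2]
gripper_width: 0.998
grasp_force: 0.0
[ 0.44355597 -0.30141045  0.2216951 ] [[ 0.061  0.998 -0.001]
 [ 0.998 -0.061  0.001]
 [ 0.001 -0.001 -1.   ]] [[ 0.059  0.998  0.   ]
 [ 0.998 -0.059  0.   ]
 [ 0.     0.    -1.   ]] [ 0.13160239 -1.22085955  0.2397362 ] 1.725
[[-0.     0.955  0.297  0.076]
 [ 1.    -0.     0.    -0.   ]
 [ 0.     0.297 -0.955 -0.142]
 [ 0.     0.     0.     1.   ]] 325.19226210127806 284.4904805265111 211.75034170527906
0.086 286.148858605906 175.71183231341413
0.15 286.14049447026474 269.2393251585829
```

View pics/w1.png

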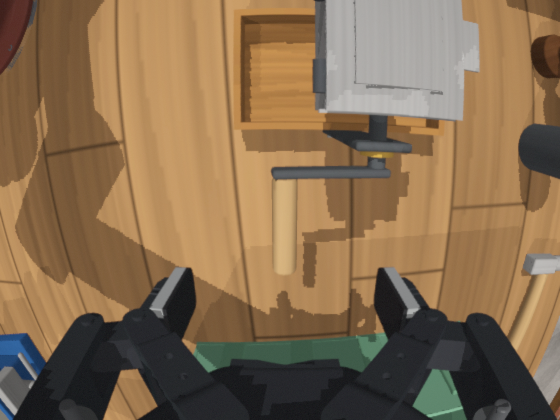

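The wrist view shows the bar from (285,178) to (284,272), within a few pixels of the prediction, and the fingers straddle it. Descend and grip.

```bash
python3 -m jog '[0,0,0.25,0,0,0, 0,0,0.5,0,0,0, 0,0,0.75,0,0,0, 0,0,0.75,0,0,0]' 50
python3 -m jog '[0,0,0,0,0,0, 0,0,0,0,0,0, 0,0,0,0,0,0, 0,0,0,0,0,0, 0,0,0,0,0,0, 0,0,0,0,0,0]' 8
python3 - <<'E'
from h import *
s=manip.state();print(s["tool_pos"],s["contact_force"],s["ft_torque"],s["gripper_width"]*85.4,s["time"])
g0=G(0)
for th in np.arange(0,3.01,.1):
    d=G(th)-g0; print(th.round(1), (RT.inv().apply(d)/.1).round(3).tolist())
f=manip.grab_frame("wrist");cv2.imwrite("pics/w2.png",f["img"])
E
```

```text
time: 2.28
tool_pos: [0.4423, -0.3008, 0.1448]
tool_rot: [-0.003, 0.729, 0.685, -0.0]
contact_force: [-0.6, -0.3, 0.3]
gripper_width: 0.585
grasp_force: 0.0
time: 3.02
tool_pos: [0.4433, -0.3025, 0.1492]
tool_rot: [0.0, 0.728, 0.686, -0.001]
contact_force: [-5.6, 1.3, 4.7]
gripper_width: 0.164
grasp_force: 58.4
[ 0.44328047 -0.30248148  0.149212  ] [-5.63079614  1.28333908  4.65977312] [0.04927002 0.85133777 0.01063606] 14.0258945511697 3.025
0.0 [0.0, 0.0, 0.0]
0.1 [-0.0, 0.01, -0.059]
0.2 [-0.0, 0.026, -0.117]
0.3 [0.0, 0.047, -0.173]
0.4 [-0.0, 0.074, -0.227]
0.5 [-0.0, 0.107, -0.277]
0.6 [-0.0, 0.144, -0.324]
0.7 [-0.0, 0.185, -0.367]
0.8 [-0.0, 0.231, -0.406]
0.9 [-0.0, 0.28, -0.44]
1.0 [-0.0, 0.333, -0.469]
1.1 [-0.0, 0.388, -0.493]
1.2 [-0.0, 0.445, -0.511]
1.3 [-0.0, 0.504, -0.523]
1.4 [-0.0, 0.564, -0.529]
1.5 [-0.0, 0.624, -0.529]
1.6 [-0.0, 0.683, -0.524]
1.7 [-0.0, 0.742, -0.512]
1.8 [-0.0, 0.799, -0.494]
1.9 [-0.0, 0.855, -0.471]
2.0 [-0.0, 0.908, -0.443]
2.1 [-0.0, 0.957, -0.409]
2.2 [-0.0, 1.003, -0.371]
2.3 [-0.0, 1.045, -0.328]
2.4 [-0.0, 1.083, -0.281]
2.5 [-0.0, 1.115, -0.231]
2.6 [-0.0, 1.143, -0.177]
2.7 [-0.0, 1.165, -0.121]
2.8 [-0.0, 1.181, -0.064]
2.9 [-0.0, 1.191, -0.005]
3.0 [-0.0, 1.196, 0.055]
```

View pics/w2.png

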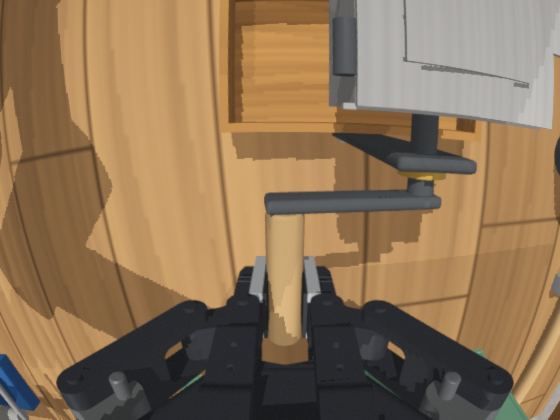

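The bar is held midway between the pads at about (285,280). Start the arc, checking forces on the first segment.

```bash
python3 -m jog '[0,0.01,-0.059,0,0,0, 0,0.026,-0.117,0,0,0, 0,0.047,-0.173,0,0,0, 0,0.074,-0.227,0,0,0, 0,0.107,-0.277,0,0,0, 0,0.144,-0.324,0,0,0, 0,0.185,-0.367,0,0,0, 0,0.231,-0.406,0,0,0]'
python3 - <<'E'
from h import *
s=manip.state();print(s["tool_pos"]-G(.8)+[0,0,.02],s["contact_force"],s["ft_torque"],s["time"])
E
```

```text
time: 4.08
tool_pos: [0.4597, -0.3035, 0.1881]
tool_rot: [-0.007, 0.728, 0.685, -0.007]
contact_force: [-28.6, -0.3, 14.8]
gripper_width: 0.164
grasp_force: 59.0
[-7.41036657e-03  8.36831436e-05  5.21194051e-04] [-28.64492107  -0.30042529  14.78646478] [0.09513808 4.96022678 0.04830539] 4.075
```

```bash
python3 -m jog '[0,0,0,0,0,0, 0,0,0,0,0,0, 0,0.05,-0.034,0,0,0, 0,0.1,-0.063,0,0,0, 0,0.157,-0.087,0,0,0, 0,0.214,-0.105,0,0,0, 0,0.273,-0.117,0,0,0, 0,0.333,-0.123,0,0,0]' 22
python3 -m jog '[0,0.06,0,0,0,0, 0,0.1,0,0,0,0, 0,0.1,0,0,0,0]'
python3 - <<'E'
from h import *
s=manip.state();print(s["tool_pos"]-G(1.5)+[0,0,.02],s["contact_force"],s["ft_torque"],s["gripper_width"],s["time"])
f=manip.grab_frame("side");a=cv2.resize(f["img"][90:240,220:380],None,fx=4,fy=4,interpolation=2);cv2.imwrite("pics/s2.png",a)
E
```

```text
time: 5.08
tool_pos: [0.5004, -0.3055, 0.2017]
tool_rot: [0.001, 0.728, 0.686, -0.0]
contact_force: [-3.8, 0.3, 2.5]
gripper_width: 0.254
grasp_force: 2.0
time: 5.45
tool_pos: [0.5107, -0.3056, 0.1999]
tool_rot: [0.0, 0.728, 0.686, 0.001]
contact_force: [-0.2, -0.1, 0.2]
gripper_width: 0.259
grasp_force: 0.1
[ 4.33877726e-03  3.89536460e-04 -8.51045396e-05] [-0.1568065  -0.05697115  0.17537631] [-0.03254508  0.04195577  0.03842963] 0.25896906964829636 5.45
```

View pics/s2.png

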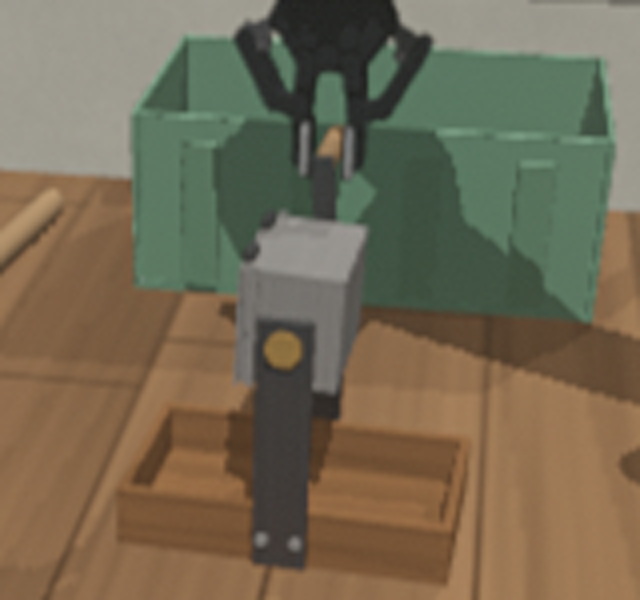

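The side crop shows the crank near vertical with the bar at (330,145) loosely between the fingers, tin on its side and forces small. Continue caged.

```bash
python3 -m jog '[0,0.059,0.005,0,0,0, 0,0.118,0.017,0,0,0, 0,0.175,0.035,0,0,0, 0,0.231,0.058,0,0,0, 0,0.284,0.086,0,0,0, 0,0.333,0.12,0,0,0, 0,0.379,0.158,0,0,0, 0,0.421,0.201,0,0,0]'
python3 - <<'E'
from h import *
s=manip.state();print(s["tool_pos"]-G(2.3)+[0,0,.02],s["contact_force"],s["ft_torque"],s["gripper_width"],s["time"])
f=manip.grab_frame("side");a=cv2.resize(f["img"][90:240,220:380],None,fx=4,fy=4,interpolation=2);cv2.imwrite("pics/s3.png",a)
E
```

```text
time: 6.5
tool_pos: [0.5523, -0.3082, 0.1797]
tool_rot: [-0.0, 0.728, 0.686, 0.0]
contact_force: [-2.7, -0.2, 2.3]
gripper_width: 0.256
grasp_force: 1.3
[ 3.91855549e-03  2.05911637e-04 -2.68273625e-05] [-2.69517365 -0.2225845   2.31179384] [0.02046596 0.45876908 0.03196753] 0.255708056895993 6.5
```

View pics/s3.png

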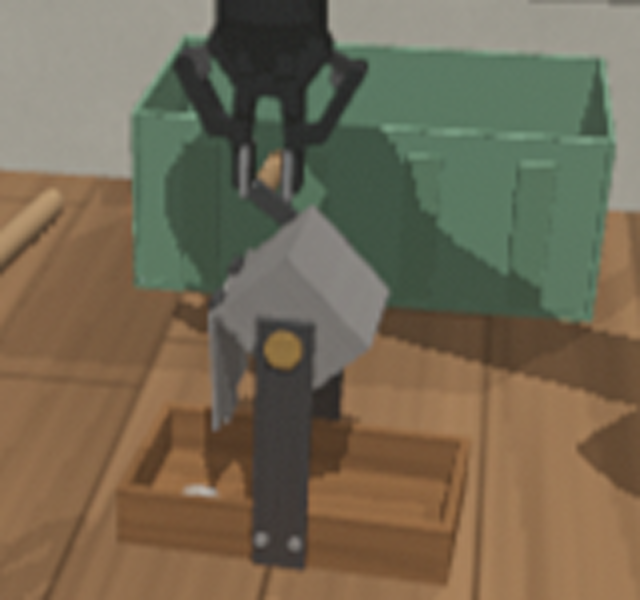

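The side crop shows the lid hanging open at (220,370), tin inverted about 130° and one casting at (200,490) in the tray. For the last part, I'll lift, shut the fingers and push the bar down from above.

```bash
python3 -m jog '[0,-0.03,0,0,0,0, 0,-0.03,-0.2,0,0,0, 0,-0.03,-0.45,0,0,0, 0,-0.03,-0.45,0,0,0]'
python3 -m jog '[0,0,0,0,0,0, 0,0,0,0,0,0, 0,0,0,0,0,0]' 0
python3 -m jog '[0,0,0.1,0,0,0, 0,0.01,0.18,0,0,0, 0,0.04,0.22,0,0,0, 0,0.07,0.27,0,0,0, 0,0.1,0.32,0,0,0, 0,0.12,0.38,0,0,0, 0,0.136,0.435,0,0,0, 0,0.146,0.49,0,0,0]'
```

```text
time: 7.05
tool_pos: [0.5507, -0.3093, 0.2298]
tool_rot: [0.004, 0.728, 0.686, 0.001]
contact_force: [-0.8, -0.4, 0.1]
gripper_width: 0.255
grasp_force: 0.0
time: 7.42
tool_pos: [0.5486, -0.3078, 0.2239]
tool_rot: [-0.001, 0.728, 0.686, -0.0]
contact_force: [0.0, -0.0, 0.7]
gripper_width: -0.0
grasp_force: 0.0
time: 8.43
tool_pos: [0.5641, -0.3093, 0.1762]
tool_rot: [0.001, 0.728, 0.686, 0.0]
contact_force: [2.3, -0.9, 3.1]
gripper_width: 0.004
grasp_force: 1.5
```

Pushing at about 3 N and not at the stop yet. Press on until the force rises.

```bash
python3 -m jog '[0,0,0.03,0,0,0, 0,0,0.06,0,0,0, 0,0,0.06,0,0,0]'
python3 - <<'E'
from h import *
s=manip.state();print(s["tool_pos"],G(2.9),s["contact_force"])
f=manip.grab_frame("side");a=cv2.resize(f["img"][90:240,220:380],None,fx=4,fy=4,interpolation=2);cv2.imwrite("pics/s4.png",a)
E
```

```text
time: 8.8
tool_pos: [0.5642, -0.3093, 0.1748]
tool_rot: [0.001, 0.728, 0.686, 0.0]
contact_force: [-4.5, 4.3, 18.8]
gripper_width: -0.003
grasp_force: 9.4
[ 0.56423017 -0.30930986  0.17480527] [ 0.56301635 -0.30931075  0.16745998] [-4.48435561  4.32964052 18.77026331]
```

View pics/s4.png

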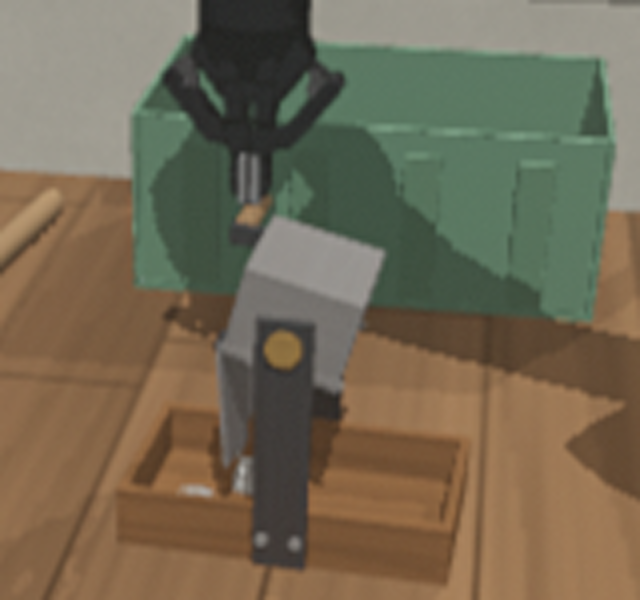

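The force has risen to 19 N at the expected stop height, and two castings show in the tray at (195,490) and (243,475). Lift clear and check from the scene camera.

```bash
python3 -m jog '[0,0,-0.15,0,0,0, 0,0,-0.5,0,0,0, 0,0,-0.95,0,0,0, 0,0,-0.95,0,0,0, 0,0,-0.95,0,0,0, 0,0,-0.95,0,0,0]'
python3 - <<'E'
from h import *
s=manip.state();print(s["tool_pos"],s["contact_force"])
f=manip.grab_frame("scene");P=cloud(f);im=f["img"]
m=(abs(P[...,0]-.57)<.03)&(P[...,1]<-.27)&(P[...,1]>-.345)&(P[...,2]>.14)&(P[...,2]<.2)&(im[...,2].astype(int)-im[...,0]>40)
print("bar",m.sum(),P[m].mean(0),P[m].min(0),P[m].max(0))
g=manip.grab_frame("side")
a=cv2.resize(im[150:300,110:260],(600,600),interpolation=2)[:, :400+0]
b=cv2.resize(g["img"][150:260,235:345],(400,400),interpolation=2)
a=np.hstack([cv2.resize(im[150:290,130:270],(400,400),interpolation=2),b]);cv2.imwrite("pics/e.png",a)
E
```

```text
time: 9.6
tool_pos: [0.5626, -0.3084, 0.2624]
tool_rot: [-0.002, 0.728, 0.686, -0.001]
contact_force: [-0.1, -0.1, -0.6]
gripper_width: 0.001
grasp_force: 0.0
[ 0.56257813 -0.30843093  0.2623673 ] [-0.14942359 -0.14108608 -0.55157854]
bar 232 [ 0.56647533 -0.30339747  0.17102119] [ 0.54084179 -0.33829832  0.16046262] [ 0.57401039 -0.27053749  0.17661374]
```

View pics/e.png

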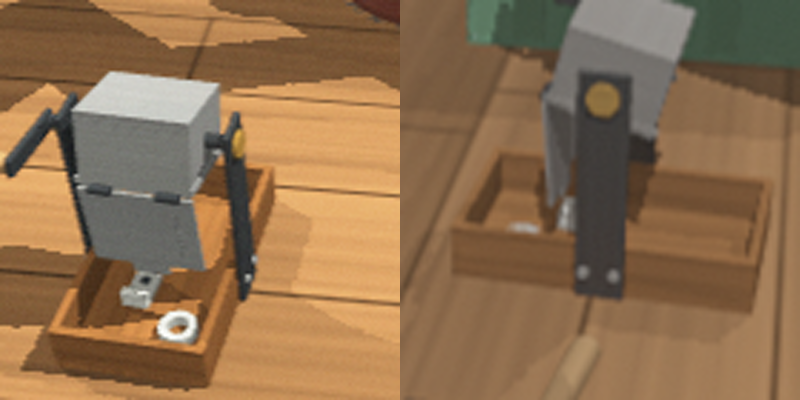

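The left half shows the ring at (180,325) and the bracket at (140,288), both in the tray. The tin is upside down with its lid hanging, and the bar top is back at about 0.175, which matches the stop. The robot is clear, so I'm handing in.

```bash
python3 -c "
from plant import manip
print(manip.job_done())"
```

```text
the job is handed in; nothing more can be done
None
```

The deeper tin hangs upside down at its stop with its lid open, both castings are lying in the tray below it, the arm is clear, and I handed the job in at about 9.7 s (the hand-in gave no verdict).

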